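Clamp the dropper bottle for capping

ROBOT

A 7-joint arm with a two-finger parallel gripper is mounted at the origin on the work surface. World frame = base frame: x ahead of the robot, y to its left, z up, the work surface at z = 0. Lengths are in m, angles in rad, forces in N, time in s.
With the tool pointing down it reaches from about 0.35 to 0.9 m from the base axis. Payload 8.1 kg.
Tool frame: the origin (TCP) lies where the fingers leave the gripper's body, on its centre line; the fingertips stand 66 mm ahead of it and the grasp point (between the pads) lies 47 mm ahead of it (arm.tip_reach is the distance from the TCP to the fingertips, in m); z points along the fingers, y is the direction in which the jaws open and shut (so a half turn about z gives the same grasp; the last joint's range is limited). The gripper opens to 92 mm and grips with 3 to 60 N. Pads are 19 mm wide; open, the fingers measure 130 mm over their backs; the gripper's body (75 mm by 190 mm) begins 47 mm behind the grasp point.
Start: joints at [-1.226, 0.434, 0.025, 1.573, -0.012, 1.134, -0.075], TCP at [0.271, 0.563, 0.292] pointing down, gripper open.
Joint ranges: [-2.62, 2.62], [-0.44, 2.09], [-1.27, 1.32], [0.08, 2.57], [-1.32, 4.46], [0.12, 2], [-2.74, 2.74]. Speed limits (rad/s): [2.22, 2.22, 3.01, 3.01, 3.14, 3.14, 3.14].

INTERFACE

Orientations are given as a rotation vector (axis times angle).
In Python, from cell import arm gives the robot as it stands.
- The arm moves only by the tool carry_out, never from a script. Its argument "plan" is a list of rows, each a list of 5 numbers: the shift along the world's x, y, z in cm, then the turn about the world's z in rad, then the finger opening in cm, from 0 to 9.18. In form: [[tx, ty, tz, spin, fingers], ...]. A call has 1 to 20 rows; each row is the pose to reach, as a shift and turn from the pose measured when the call began; what a row does not reach only later rows make up. A row lasts 1/10 s, in which the tool goes at most 50 mm and 8.59 degrees, less where a joint would pass 70% of its speed; a pose out of reach is approached as far as the arm can. A call with a gripper value outside its range is refused whole. The fingers move at their own pace and stop on an object; "squeeze" is the grip in N (left out, the last holds). Time passes only in rows, so rows that repeat a pose let the fingers close. It gives the time, the measured TCP pose, the force and the opening at its end, in the units of the state.
- arm.observe(): the state, without advancing time (a new reading comes with each control period).
- arm.get_image(name): name is "scene" or "side" or "wrist"; returns (picture, depth): 400x640x3 uint8, red, green, blue; 400x640 float32, m along the optical axis (not along the pixel's ray), 0 where there is no reading.
- arm.get_calibration(name): a dict with "intrinsics" (3x3 intrinsics, pixels), "D" ([k1, k2, p1, p2, k3] as OpenCV has them; the pictures are not rectified), "rvec" (rotation vector, rad) and "tvec" (3), from world to camera coordinates, as OpenCV has them; the wrist camera has in their place "tool_from_camera" (4x4, takes a point from camera to tool coordinates, whose origin is the TCP and whose axes are the flange's). Camera axes: x right, y down, z forward; pixel columns grow to the right and rows downward; lengths in m; the calibration is good to about 2 mm. A picture is of the moment at which its call begins: read the wrist's pose just before it. get_calibration takes no time and is no camera call.
- arm.sign_off(): hands the job in, once; it reports no verdict.
The state is a dict: "clock": time; "joints": joint angles; "dq": joint speeds; "joint_efforts": joint torques, N m; "position": TCP position; "ee_rot": TCP orientation; "force": force on the tool from outside, world axes, zero at the start; "ft_torque": the same for the moment, N m; "width": opening from 0.0 (shut) to 1.0 (fully open).
Only numpy, scipy, OpenCV 4.12 (cv2) and the standard library are available. Lean on these libraries where they do the work, as an engineer would, in place of code of your own. Each camera call takes 0.05 s, during which the arm holds its last target. There are 200 camera calls.

TASK

On the perfume bar stand two black bottle holders, each with a sliding jaw that is locked unless its spring tab is squeezed. On the holder in which the tall amber dropper bottle stands, squeeze the tab, keep it squeezed while you slide the jaw up against the bottle, and let go so that it locks there. Leave the bottle standing against its stop, and leave the other holder's jaw, with the squat jar, where it is.

Things in the scene. Friction and masses are not known exactly. Their poses are not given: they have to be found in the camera images.
- holder_grip (a point): Grip of the jaw to be slid: two upright ribbed plates, each 44 long (x), 8 thick, spanning 42 to 90 mm above the table; 40 wide over both outer faces. Point: middle of the grip, 72 mm up, 70 mm behind the jaw's front face. x: closing direction, towards bottle and stop, the jaw's only motion; z up. Aluminium plate on the -y side is fixed to the jaw; black one on the +y side is the lock tab.
- holder_tab (a joint): Travel of that tab towards the other plate, m: 0 out (locked), 0.007 fully in (grip 33 mm wide); spring 12 N at first, 18 N fully in. Its tooth holds the jaw against about 40 N and frees it once the tab is 4.5 mm in; the free jaw slides with about 2 N. Let go, it drops into a notch (4 mm pitch) and may shift the jaw 2 mm. A 25 to 40 N grip from above across both plates squeezes and carries it.
- bottle: Amber dropper bottle, white label, black top, 36 mm diameter, 108 tall, 90 g, loose on the 12 mm thick base of the fixed 250 x 90 mm holder, in the middle of the jaw's path, within 2 mm of the 62 mm high end stop. Origin: centre of underside. The jaw (72 mm high, 56 wide) touches it when the origin is 88 mm ahead (x) of holder_grip; it starts 45 to 90 mm away. Others alike stand on the table.
- spare_grip (a point): The same point, with the same axes, on the other holder, which is alike but holds a squat glass jar (54 mm diameter, 48 mm tall, aluminium lid): not to be moved.

How it is judged:
On the way, in this order (a step that is already met when the one before it is completed fails the run):
1. the lock tab is squeezed in, the jaw still well away from the bottle (value of joint holder_tab above 0.0045 m and x of bottle in the frame of holder_grip above 0.105 m), for 0.1 s.
2. with the tab still squeezed, the jaw comes within 12 mm of the bottle (value of joint holder_tab above 0.0045 m and x of bottle in the frame of holder_grip below 0.1 m), for 0.05 s.
At the end, for the whole second after the job is handed in: The jaw is within 12 mm of the dropper bottle, its tab is let go (less than 4.5 mm in) so that it locks, and the bottle stands upright (within 10 degrees), at rest, within 20 mm of where it stood (x of bottle in the frame of holder_grip below 0.1 m and value of joint holder_tab below 0.0045 m and angle between bottle's own z axis and vertical below 0.17 rad and distance of bottle from where it was at the start of the episode below 0.02 m and linear speed of bottle below 0.02 m/s); the robot touches nothing.
It fails at once if the other holder's jaw is moved by more than 10 mm (distance of spare_grip from where it was at the start of the episode above 0.01 m).
It fails at once if the bottle is knocked over (angle between bottle's own z axis and vertical above 0.6 rad).
It also fails if it takes over 32 s, if anything falls off the work surface, if the arm or the gripper's body presses on something with over 40 N, if the wrist force passes 120 N, or if a joint passes its speed limit or range.

## Working session

There is one attempt and no reset: what is moved stays moved. The work goes in short steps, Python scripts to look and compute and a tool call to move; the robot and the scene stay as the last step left them, time stands still between calls to the robot, and variables do not carry over. Pictures are saved under pics/ and viewed, about 8 in all and at most 12, crops included, and the job is handed in when it is done.

Besides the shell and the picture viewer there is one more tool, called after "Request:" by a JSON object that holds its "fn" and its "kwargs", one argument or row to a line. carry_out: Moves the arm, as the interface text tells. Its arguments: {"type":"object","properties":{"plan":{"type":"array"},"squeeze":{"type":"number"}},"required":["plan"]}

```bash
mkdir -p pics
cat > h.py <<'E'
from cell import arm
import numpy as np, cv2
def grab(names):
    out={}
    for n in names:
        s=arm.observe(); p,d=arm.get_image(n); c=arm.get_calibration(n)
        out[n]=(p,d,c,s); np.savez(f'{n}.npz',p=p,d=d,pos=s['position'],rot=s['ee_rot'])
    return out
def pts(d,c,s=None):
    h,w=d.shape; u,v=np.meshgrid(np.arange(w),np.arange(h))
    K=np.array(c['intrinsics'],float)
    q=cv2.undistortPoints(np.stack([u,v],-1).reshape(-1,1,2).astype(np.float64),K,np.array(c['D'],float)).reshape(h,w,2)
    P=np.dstack([q*d[...,None],d])
    if 'rvec' in c:
        R=cv2.Rodrigues(np.array(c['rvec'],float))[0]; return (P-np.array(c['tvec']).ravel())@R
    T=np.array(c['tool_from_camera']); P=P@T[:3,:3].T+T[:3,3]
    R=cv2.Rodrigues(np.array(s['ee_rot'],float))[0]; return P@R.T+np.array(s['position'])
E
python3 - <<'E'
from h import *
o=grab(['scene','side','wrist'])
for n in ['scene','side','wrist']:
    cv2.imwrite(f'pics/{n}0.png',o[n][0][...,::-1])
s=arm.observe();print(s)
E
```

```text
{'clock': 0.15, 'joints': array([-1.22558563,  0.43508998,  0.02497197,  1.57386049, -0.01166444,
        1.13396785, -0.07512019]), 'dq': array([-9.10327192e-04, -3.08946123e-03, -2.52779762e-05, -2.25408599e-03,
        1.13948853e-03,  2.26297939e-04, -3.07810400e-03]), 'joint_efforts': array([ 2.84853850e-03, -6.68260431e+01,  9.86331515e-01, -3.14692318e+01,
       -6.05408871e-02,  3.93466442e-02,  1.47917372e-04]), 'position': array([0.27051253, 0.5631036 , 0.29161902]), 'ee_rot': array([-6.97683558e-01, -3.06292320e+00,  1.82477339e-03]), 'force': array([-0.01684283,  0.28834863,  0.67112333]), 'ft_torque': array([-0.01552704,  0.03007605,  0.01565763]), 'width': 1.0010814690978125}
```

View pics/scene0.png

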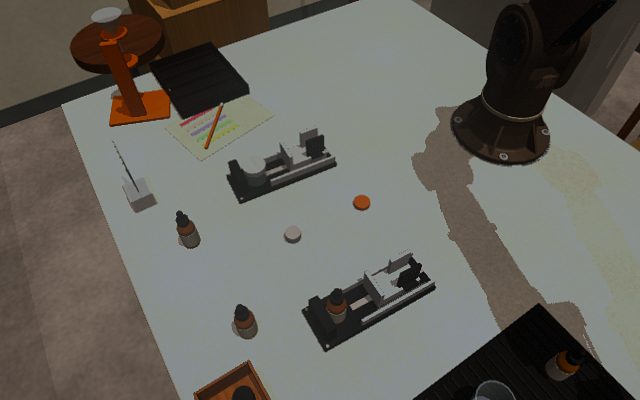

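View pics/side0.png

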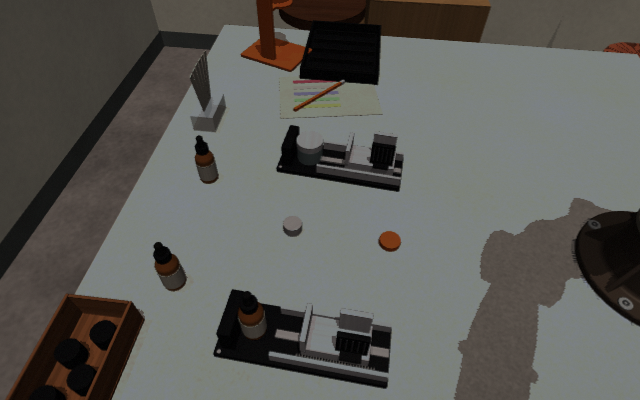

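Scene: the amber bottle stands in the holder at about (337,305), with the grip plates at (398,258, aluminium) and (411,274, black). Side: bottle (251,315), plates (355,322) and (352,342). The jar's holder is the far one and stays clear. I'll measure from depth.

Run:
```python
from h import *
def ld(n):
    z=np.load(n+'.npz'); c=arm.get_calibration(n); return z['p'],pts(z['d'],c,dict(position=z['pos'],ee_rot=z['rot'])),z['d']
for n,seed,box in [('scene',(337,305),(300,240,440,355)),('side',(251,320),(210,285,395,385))]:
    p,P,d=ld(n); print(n,'seed',P[seed[1],seed[0]])
    m=np.zeros(d.shape,bool); m[box[1]:box[3],box[0]:box[2]]=1; m&=d>0
    g=p.max(2)
    hs=cv2.cvtColor(p,cv2.COLOR_RGB2HSV)
    b=m&(P[...,2]>.005)&(P[...,2]<.02)
    r=cv2.minAreaRect(P[b][:,:2].astype(np.float32)*1000); print('base rect mm',r)
    t=m&(P[...,2]>.0935)&(P[...,2]<.14); print('bottle top',t.sum(),P[t].mean(0),P[t].max(0))
    t=m&(P[...,2]>.078)&(P[...,2]<.0935)
    k,l,st,ce=cv2.connectedComponentsWithStats(t.astype(np.uint8))
    for i in range(1,k):
        if st[i,4]>15:
            q=P[l==i]; print('z78-93 comp',st[i],ce[i],q.mean(0).round(4),q.min(0).round(4),q.max(0).round(4),'val',g[l==i].mean())
            print('   rect',cv2.minAreaRect(q[:,:2].astype(np.float32)*1000))
    t=m&(P[...,2]>.064)&(P[...,2]<.076)
    k,l,st,ce=cv2.connectedComponentsWithStats(t.astype(np.uint8))
    for i in range(1,k):
        if st[i,4]>15:
            q=P[l==i]; print('z64-76 comp',st[i],ce[i],q.mean(0).round(4),'val',g[l==i].mean())
```

```text
scene seed [0.64995773 0.20063384 0.08857478]
base rect mm ((560.5692749023438, 190.80381774902344), (218.10682678222656, 266.48443603515625), 56.3193244934082)
bottle top 177 [0.64344306 0.19272167 0.10534636] [0.65656132 0.22117143 0.12223948]
z78-93 comp [389 249  22  16 151] [399.25827815 256.85430464] [0.5014 0.185  0.0883] [0.478  0.1793 0.0785] [0.522  0.1895 0.0934] val 109.90728476821192
   rect ((499.9395751953125, 184.3383331298828), (8.681410789489746, 44.115760803222656), 86.31053161621094)
z78-93 comp [399 263  23  16 156] [409.85897436 270.72435897] [0.5035 0.2178 0.0884] [0.4799 0.2118 0.0781] [0.5238 0.2219 0.0934] val 25.756410256410255
   rect ((501.887939453125, 217.0467529296875), (8.580081939697266, 44.02616500854492), 86.9266357421875)
z78-93 comp [328 299  16  10  69] [335.60869565 304.43478261] [0.6499 0.1966 0.0832] [0.6339 0.1837 0.0781] [0.6588 0.2033 0.0935] val 57.594202898550726
   rect ((648.8018798828125, 195.4571990966797), (14.253975868225098, 26.322172164916992), 60.303348541259766)
z64-76 comp [388 256  22  13  59] [398.06779661 262.77966102] [0.5
[... 1102 characters left out ...]
621094), 86.91017150878906)
z78-93 comp [337 331  34  15 320] [353.378125 337.96875 ] [0.5039 0.2181 0.087 ] [0.4822 0.2117 0.078 ] [0.5255 0.2223 0.0914] val 11.246875
   rect ((503.8338623046875, 216.88914489746094), (9.709275245666504, 43.77309799194336), 85.90027618408203)
z64-76 comp [238 302  26  24 223] [251.65919283 316.92376682] [0.643  0.1987 0.0712] val 48.74439461883408
z64-76 comp [299 303  14  41 256] [305.69921875 323.4296875 ] [0.5686 0.1985 0.0708] val 111.93359375
z64-76 comp [340 318  32   9 127] [355.18897638 321.84251969] [0.5021 0.1879 0.07  ] val 55.29133858267716
z64-76 comp [336 340  34  11 126] [351.88095238 344.97619048] [0.5045 0.2206 0.07  ] val 7.626984126984127
```

View pics/wrist0.png

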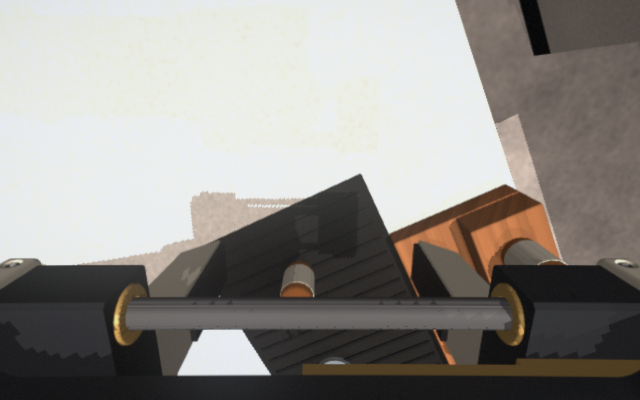

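Both cameras agree. The grip centre is near (0.502, 0.2007), the closing axis is at about -3.6°, and the bottle is about 143 mm ahead. The plates' size (44 x 8) and the base (250 x 91) match the given ones. The wrist picture shows only the tray, so it adds nothing. I'll move to a hover 3.5 mm towards the fixed plate.

Request:
{"fn": "carry_out", "kwargs": {
  "plan": [
    [4,-6.4,0,0.1,9.1],
    [6.5,-10.3,0,0.2,9.1],
    [9,-14.3,0,0.3,9.1],
    [11.5,-18.2,0,0.386,9.1],
    [14,-22.2,0,0.386,9.1],
    [16.5,-26.1,-1,0.386,9.1],
    [19,-30.1,-2,0.386,9.1],
    [21.5,-34,-3,0.386,9.1],
    [23.1,-36.6,-4,0.386,9.1],
    [23.1,-36.6,-4,0.386,9.1],
    [23.1,-36.6,-4,0.386,9.1],
    [23.1,-36.6,-4,0.386,9.1],
    [23.1,-36.6,-4,0.386,9.1]
  ],
  "squeeze": 30
}}

```text
clock: 1.45
position: [0.5009, 0.1987, 0.2519]
ee_rot: [0.093, 3.14, -0.001]
force: [0.6, 1.1, -0.6]
width: 0.989
```

Run:
```python
from h import *
from scipy.optimize import least_squares
# bottle body circle from the first side/scene clouds
Q=[]
for n,(x0,y0,x1,y1) in [('scene',(318,280,352,335)),('side',(232,285,275,345))]:
    z=np.load(n+'.npz'); P=pts(z['d'],arm.get_calibration(n)); P=P[y0:y1,x0:x1].reshape(-1,3)
    q=P[(P[:,2]>.03)&(P[:,2]<.078)&(np.hypot(P[:,0]-.645,P[:,1]-.195)<.024)]; print(n,len(q))
    f=least_squares(lambda c:np.hypot(q[:,0]-c[0],q[:,1]-c[1])-.018,[.645,.195],loss='soft_l1',f_scale=.001)
    print('circle',f.x,'rms',np.sqrt((f.fun**2).mean()))
o=grab(['wrist']); p,d,c,s=o['wrist']
print('T',np.round(c['tool_from_camera'],3).tolist()); print(s['position'],s['ee_rot'],s['width'],s['clock'])
P=pts(d,c,s)
t=(P[...,2]>.08)&(P[...,2]<.097)&(d>0)&(np.hypot(P[...,0]-.5,P[...,1]-.2)<.05)
k,l,st,ce=cv2.connectedComponentsWithStats(t.astype(np.uint8))
for i in range(1,k):
    if st[i,4]>40:
        q=P[l==i]; print(st[i],q.mean(0).round(4),cv2.minAreaRect(q[:,:2].astype(np.float32)*1000),p[l==i].mean())
cv2.imwrite('pics/wrist1.png',p[...,::-1])
```

```text
scene 296
circle [0.64484495 0.18939947] rms 0.002243309385253564
side 603
circle [0.64791148 0.18960659] rms 0.0021746825902284024
T [[0.001, -0.952, -0.306, 0.083], [1.0, 0.001, 0.001, -0.0], [-0.0, -0.306, 0.952, -0.094], [0.0, 0.0, 0.0, 1.0]]
[0.50091971 0.19868857 0.25189673] [ 9.31005883e-02  3.14004221e+00 -7.05206358e-04] 0.9892557548518655 1.45
[294 169  12  59 659] [0.499  0.1846 0.0903] ((500.65289306640625, 184.05433654785156), (8.697542190551758, 43.933956146240234), 86.26239776611328) 182.8320687910976
[337 170  13  58 652] [0.5012 0.2166 0.0904] ((502.4152526855469, 217.10333251953125), (8.737360000610352, 43.63179397583008), 86.6159896850586) 51.01635991820041
```

View pics/wrist1.png

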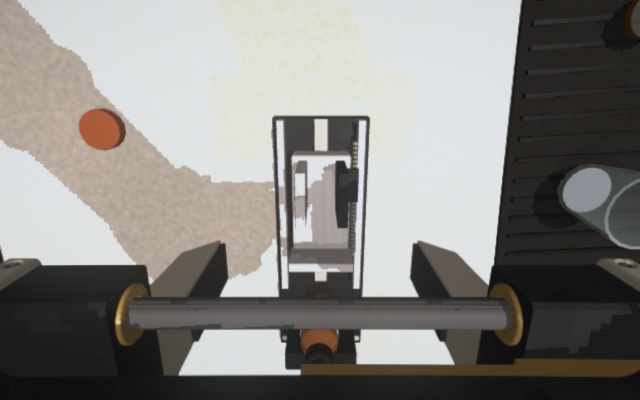

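The wrist view shows the fingers straddling the grip: plates at (300,195) and (343,197), bottle at (320,340) ahead. The grip centre is now (0.5015, 0.2006) and the bottle (0.646, 0.1895), so it is about 57 mm to contact. Next: down, then squeeze.

Request:
{"fn": "carry_out", "kwargs": {
  "plan": [
    [0,-0.2,-4,0,9.1],
    [0,-0.2,-8,0,8],
    [0,-0.2,-11,0,7],
    [0,-0.2,-13.1,0,6],
    [0,-0.2,-13.1,0,6],
    [0,-0.2,-13.1,0,6],
    [0,-0.2,-13.1,0,6],
    [0,-0.2,-13.1,0,6]
  ]
}}

```text
clock: 2.3
position: [0.5017, 0.1971, 0.1223]
ee_rot: [0.093, 3.138, 0.001]
force: [-0.1, 0.4, 0.6]
width: 0.653
```

Request:
{"fn": "carry_out", "kwargs": {
  "plan": [
    [0,0,0,0,4.5],
    [0,0,0,0,3],
    [0,0,0,0,2],
    [0,0,0,0,2],
    [0,0,0,0,2],
    [0,0,0,0,2],
    [0,0,0,0,2],
    [0,0,0,0,2]
  ]
}}

```text
clock: 3.1
position: [0.5021, 0.1964, 0.123]
ee_rot: [0.093, 3.137, 0.0]
force: [-1.6, -3.4, 7.8]
width: 0.343
```

Width is about 31.5 mm, so the tab is fully in (33 nominal). Slide most of the way along the axis.

Request:
{"fn": "carry_out", "kwargs": {
  "plan": [
    [0.3,-0.02,0,0,2],
    [0.7,-0.04,0,0,2],
    [1.1,-0.07,0,0,2],
    [1.5,-0.09,0,0,2],
    [1.9,-0.12,0,0,2],
    [2.3,-0.14,0,0,2],
    [2.7,-0.17,0,0,2],
    [3.1,-0.19,0,0,2],
    [3.5,-0.22,0,0,2],
    [3.9,-0.24,0,0,2],
    [4.2,-0.26,0,0,2],
    [4.4,-0.28,0,0,2],
    [4.4,-0.28,0,0,2],
    [4.4,-0.28,0,0,2]
  ]
}}

```text
clock: 4.5
position: [0.5466, 0.1936, 0.1231]
ee_rot: [0.093, 3.136, 0.001]
force: [0.4, 0.0, 1.9]
width: 0.347
```

Run:
```python
from h import *
o=grab(['side','scene'])
for n,b in [('side',(200,270,400,390)),('scene',(290,230,450,360))]:
    p=o[n][0][b[1]:b[3],b[0]:b[2],::-1]
    cv2.imwrite(f'pics/{n}2.png',cv2.convertScaleAbs(cv2.resize(p,None,fx=3.5,fy=3.5),alpha=1.6))
    P=pts(o[n][1],o[n][2])
    t=(P[...,2]>.055)&(P[...,2]<.074)&(P[...,0]>.58)&(P[...,0]<.68)&(abs(P[...,1]-.193)<.035)
    x=P[t]; h,e=np.histogram(x[:,0],np.arange(.58,.682,.004)); print(n,dict(zip((e[:-1]*1000).round().astype(int).tolist(),h.tolist())))
```

```text
side {580: 0, 584: 0, 588: 0, 592: 0, 596: 0, 600: 0, 604: 3, 608: 142, 612: 125, 616: 48, 620: 0, 624: 0, 628: 50, 632: 48, 636: 32, 640: 29, 644: 25, 648: 20, 652: 21, 656: 18, 660: 19, 664: 52, 668: 144, 672: 126, 676: 131}
scene {580: 0, 584: 0, 588: 0, 592: 0, 596: 0, 600: 0, 604: 15, 608: 55, 612: 109, 616: 18, 620: 0, 624: 1, 628: 2, 632: 7, 636: 9, 640: 10, 644: 12, 648: 11, 652: 18, 656: 24, 660: 41, 664: 61, 668: 88, 672: 86, 676: 83}
```

View pics/side2.png

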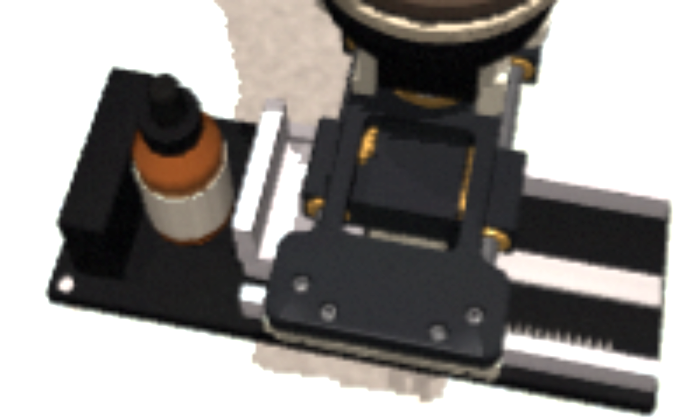

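The jaw has moved with the hand, the bottle stands upright, and the gap is about 11 mm (jaw front at 0.617, bottle's near side at 0.628). I'll creep in 8 mm more and watch the force.

Request:
{"fn": "carry_out", "kwargs": {
  "plan": [
    [0.2,-0.01,0,0,2],
    [0.4,-0.02,0,0,2],
    [0.6,-0.04,0,0,2],
    [0.75,-0.05,0,0,2],
    [0.8,-0.05,0,0,2],
    [0.8,-0.05,0,0,2],
    [0.8,-0.05,0,0,2]
  ]
}}

```text
clock: 5.3
position: [0.5546, 0.1931, 0.1231]
ee_rot: [0.093, 3.136, 0.001]
force: [-0.4, 0.6, 4.0]
width: 0.348
```

Request:
{"fn": "carry_out", "kwargs": {
  "plan": [
    [0.1,0,0,0,2],
    [0.2,-0.01,0,0,2],
    [0.2,-0.01,0,0,2],
    [0.2,-0.01,0,0,2]
  ]
}}

```text
clock: 5.7
position: [0.5567, 0.193, 0.1231]
ee_rot: [0.093, 3.136, 0.001]
force: [-0.3, -1.0, 2.9]
width: 0.348
```

Request:
{"fn": "carry_out", "kwargs": {
  "plan": [
    [0.1,-0.01,0,0,2],
    [0.2,-0.01,0,0,2],
    [0.2,-0.01,0,0,2]
  ]
}}

```text
clock: 6.0
position: [0.5588, 0.1929, 0.1231]
ee_rot: [0.093, 3.136, 0.001]
force: [-1.2, -0.6, 3.6]
width: 0.344
```

Run:
```python
from h import *
o=grab(['side'])
p,d,c,s=o['side']; print(s['force'],s['position'])
cv2.imwrite('pics/side3.png',cv2.convertScaleAbs(cv2.resize(p[270:390,200:400,::-1],None,fx=3.5,fy=3.5),alpha=1.6))
P=pts(d,c)
t=(P[...,2]>.05)&(P[...,2]<.074)&(P[...,0]>.58)&(P[...,0]<.65)&(abs(P[...,1]-.193)<.035)
h,e=np.histogram(P[t][:,0],np.arange(.60,.652,.002)); print(dict(zip((e[:-1]*1000).round().astype(int).tolist(),h.tolist())))
```

```text
[-1.17614947 -0.64415136  3.57897574] [0.55878817 0.19288542 0.12309825]
{600: 0, 602: 0, 604: 0, 606: 0, 608: 0, 610: 0, 612: 0, 614: 0, 616: 0, 618: 0, 620: 77, 622: 97, 624: 67, 626: 65, 628: 46, 630: 26, 632: 31, 634: 20, 636: 23, 638: 17, 640: 15, 642: 18, 644: 14, 646: 13, 648: 13, 650: 0}
```

View pics/side3.png

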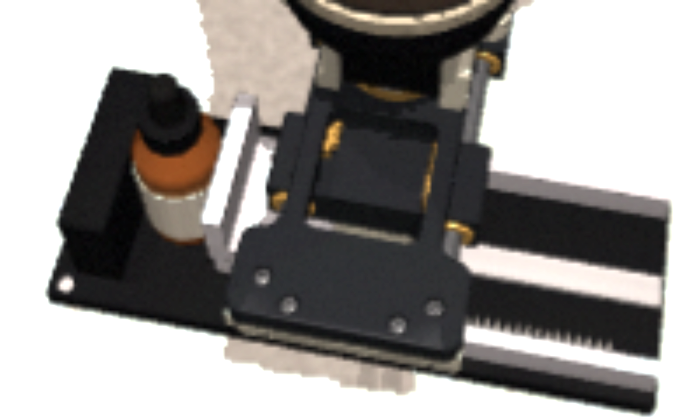

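The jaw front is practically at the bottle (about 0.629 against 0.628), and the bottle is upright. One more millimetre to feel for contact.

Request:
{"fn": "carry_out", "kwargs": {
  "plan": [
    [0.1,-0.01,0,0,2],
    [0.1,-0.01,0,0,2],
    [0.1,-0.01,0,0,2]
  ]
}}

```text
clock: 6.35
position: [0.5598, 0.1928, 0.1231]
ee_rot: [0.093, 3.136, 0.001]
force: [-2.1, -0.9, 5.2]
width: 0.346
```

Light contact only. Let go, then lift clear.

Request:
{"fn": "carry_out", "kwargs": {
  "plan": [
    [0,0,0,0,4],
    [0,0,0,0,5],
    [0,0,0,0,6.5],
    [0,0,0,0,6.5],
    [0,0,0,0,6.5],
    [0,0,0,0,6.5],
    [0,0,2,0,6.5],
    [0,0,5,0,6.5],
    [0,0,9,0,6.5],
    [0,0,13,0,6.5],
    [-4,0,15,0,6.5],
    [-8,0,15,0,6.5],
    [-8,0,15,0,6.5],
    [-8,0,15,0,6.5]
  ]
}}

```text
clock: 7.75
position: [0.4794, 0.1928, 0.2735]
ee_rot: [0.092, 3.135, 0.002]
force: [0.2, 0.2, 0.2]
width: 0.706
```

Run:
```python
from h import *
from scipy.optimize import least_squares
def bot(q): 
    q=q[(q[:,2]>.03)&(q[:,2]<.078)&(q[:,0]>.632)&(np.hypot(q[:,0]-.647,q[:,1]-.192)<.022)]
    return least_squares(lambda c:np.hypot(q[:,0]-c[0],q[:,1]-c[1])-.018,[.646,.19],loss='soft_l1',f_scale=.001).x
o=grab(['side','scene']); print(arm.observe()['force'])
for n in o:
    p,d,c,s=o[n]; P=pts(d,c)
    t=(d>0)&(P[...,2]>.078)&(P[...,2]<.0935)&(abs(P[...,0]-.56)<.03)&(abs(P[...,1]-.196)<.03)
    k,l,st,ce=cv2.connectedComponentsWithStats(t.astype(np.uint8))
    for i in range(1,k):
        if st[i,4]>40: print(n,st[i,4],cv2.minAreaRect(P[l==i][:,:2].astype(np.float32)*1000))
    t=(P[...,2]>.1)&(P[...,2]<.125)&(np.hypot(P[...,0]-.647,P[...,1]-.192)<.03); print('top',P[t].mean(0),P[t].max(0))
    t=(d>0)&(abs(P[...,0]-.647)<.03)&(abs(P[...,1]-.192)<.03); print('bottle',bot(P[t]))
p=o['side'][0]; cv2.imwrite('pics/side4.png',cv2.convertScaleAbs(p[...,::-1],alpha=1.5))
```

```text
[ 1.05086744 -0.05563251 -0.93146825]
side 287 ((557.8436889648438, 181.20411682128906), (9.24506664276123, 43.97137451171875), 87.07573699951172)
side 310 ((559.6962890625, 213.74554443359375), (8.799050331115723, 43.733028411865234), 86.43966674804688)
top [0.64717095 0.19245481 0.11228985] [0.6541764  0.19708052 0.12079719]
bottle [0.64955415 0.18942634]
scene 169 ((555.6072387695312, 180.8500518798828), (9.127764701843262, 44.30375671386719), 85.91183471679688)
scene 169 ((557.8934936523438, 213.2545623779297), (9.280899047851562, 43.47444152832031), 86.76651763916016)
top [0.64785769 0.19179986 0.11196674] [0.65804126 0.19949992 0.12395423]
bottle [0.64593429 0.1893026 ]
```

View pics/side4.png

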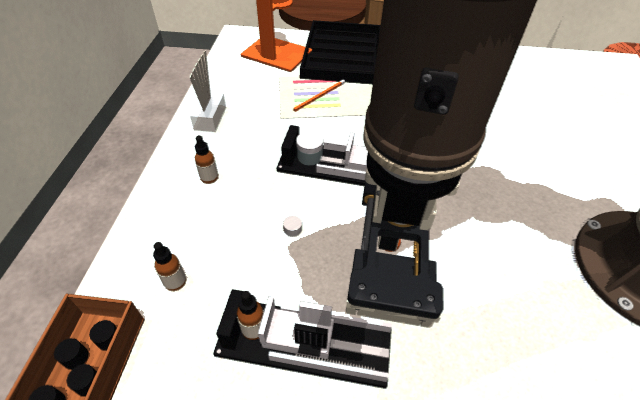

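The jaw now rests against the upright bottle at (250,318). Plate spacing is back to 32.5 mm between centres (40 over the outer faces), so the tab is out and locked. Bottle to grip is about 0.09 m, and the gripper is clear.

```bash
python3 -c "
from cell import arm
print(arm.sign_off())"
```

```text
the job is handed in; nothing more can be done
None
```

I squeezed the tab on the dropper bottle's holder, slid the jaw about 58 mm until it lightly touched the bottle, let go so it locked, and lifted clear. The job was handed in at about 8 s; the hand-in gave no verdict.

Last checks:
- **Jaw:** the bottle is about 90 mm ahead of the grip point (limit 100 mm), so the jaw is within about 2 mm of it.
- **Tab:** the plates are back to 40 mm over their outer faces, so the tab is out.
- **Bottle:** it stands upright, within about 2 mm of where it started.
- **Other holder:** it looked untouched in the last picture. I did not measure its jaw.
- **Contact with the robot:** the wrist force read about 1 N after lifting, and the gripper was well clear.

Three readings were less than clean:
- **Bottle position:** the side and scene cameras differed by 3 to 4 mm in x, so the bottle's exact distance carries that uncertainty.
- **Squeezed width:** the gripper read 31.5 mm where 33 mm was expected. The jaw slid freely, so the tab was in.
- **Contact:** the force at the bottle was only about 2 N, no more than the jaw's own sliding friction. I judged contact mainly from the pictures.

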